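# Lock a specimen in the bench incubator

### The job

Stand the yellow-capped specimen pot upright inside the small bench incubator, then shut its lid, and lock it by sliding the recessed orange catch all the way to the closed-padlock end of its slot. Leave the white-capped pot where it stands.

Things in the scene. Friction and masses are not known exactly. Their poses are not given: they have to be found in the camera images.
- pot_yellow: specimen pot with a yellow screw cap, loose, about 30 g: 55 mm tall, body 44 mm across, cap 49 mm across from 42 to 55 mm above its foot. Origin: centre of its underside; z up along its axis.
- pot_white: the same pot with a white cap, loose; to be left alone. Origin: centre of its underside.
- incubator: white bench incubator, does not move, 160 (x) by 146 (y) by 98 mm high. Origin: centre of its underside; z up; +x from its front (display, facing the robot) to the lid hinge at the back. Front 52 mm (x -80 to -28): flat deck 98 mm up, with the catch. Behind it the chamber, open-topped, inside x -20 to +70, y -65 to +65, floor 25 and rim 84 mm above the underside.
- chamber_floor (a point): centre of the chamber's floor, in the incubator at (25, 0, 25) mm; its axes are the incubator's.
- lid (a joint): angle of the lid, rad: 0 shut, 1.92 fully open, leaning back a little past upright. Starts between 1.6 and 1.9. A light lid (0.2 kg): its stiff hinge lets it stand when upright, and pushed forward below about 1.1 it sinks shut by itself in about 2 s.
- lid_top_edge (a point): middle of the lid's free edge, on its outer face (the face that looks up when shut and to the incubator's back when open), 102 mm from the hinge. The lid is 146 mm wide (along the incubator's y) and 12.5 mm thick. Its axes are the lid's.
- lid_hinge (a point): middle of the hinge line, in the incubator at (75, 0, 86) mm; the hinge runs along the incubator's y.
- catch (a joint): travel of the orange catch (54 x 29 mm, in a recessed slot 73 x 30 mm in the deck), m: 0 unlocked, 0.018 locked (closed padlock), along the incubator's +y. Starts at 0 to 0.004. Takes about 2 N to slide; stays where it is left. Locked, its steel bolt stands over the tab at the lid's free edge and holds the lid; slid too early, the bolt keeps the lid from shutting.
- catch_dish (a point): centre of the bottom of the orange catch's finger dish; moves with the catch, when unlocked in the incubator at (-56, -27.5, 89.5) mm. The dish is 41 mm long (y) between two ridges, 6.5 mm thick, whose tops are 8 mm above the dish bottom, about flush with the deck; sideways (x) it is bounded by the slot's walls, 30 mm apart. Shut fingertips, or one of them, go in and push a ridge.
- microscope: tall black and beige microscope, fixed, to the right of the incubator and never moving: it fills the space between about 0.20 and 0.70 m ahead of the robot and from 0.25 m to the right to 0.11 m to the left of it, up to 0.43 m high; its eyepieces lean toward the robot. Keep the arm clear of it. Origin: under its foot.
Not all that is in view belongs to the job. There is more than one size of the pot_yellow; the job needs the larger.

How it is judged (in metres and radians):
On the way, in this order (a step that is already met when the one before it is completed fails the run):
1. the yellow-capped pot stands upright on the chamber floor, released (z of pot_yellow in the frame of chamber_floor between -0.004 and 0.006 m and x of pot_yellow in the frame of chamber_floor between -0.03 and 0.03 m and y of pot_yellow in the frame of chamber_floor between -0.05 and 0.05 m and angle between pot_yellow's own z axis and vertical below 0.1 rad and contact force between the fingers and pot_yellow below 0.1 N), for 0.2 s.
2. the lid is shut (value of joint lid below 0.03 rad), for 0.2 s.
3. the catch is slid home to the closed padlock (value of joint catch above 0.0155 m), for 0.2 s.
At the end, for the whole second after the job is handed in: The yellow-capped pot stands upright (within 0.1 rad) and at rest on the chamber floor, the lid is shut (below 0.03 rad) and the catch is within 2.5 mm of the locked end of its travel (z of pot_yellow in the frame of chamber_floor between -0.004 and 0.006 m and x of pot_yellow in the frame of chamber_floor between -0.03 and 0.03 m and y of pot_yellow in the frame of chamber_floor between -0.05 and 0.05 m and angle between pot_yellow's own z axis and vertical below 0.1 rad and linear speed of pot_yellow below 0.02 m/s and value of joint lid below 0.03 rad and value of joint catch above 0.0155 m); the robot touches nothing.
It fails at once if the yellow-capped pot is tipped over (angle between pot_yellow's own z axis and vertical above 0.7 rad).
It fails at once if the white-capped pot is pushed away or knocked over (distance of pot_white from where it was at the start of the episode above 0.03 m or angle between pot_white's own z axis and vertical above 0.5 rad).
It also fails if it takes over 66 s, if anything falls off the work surface, if the arm or the gripper's body presses on something with over 40 N, if the wrist force passes 120 N, or if a joint passes its speed limit or range.

### The arm

A 6-joint arm with a two-finger parallel gripper is mounted at the origin on a cart in front of the work surface, level with it; the furniture and walls round the work are solid. World frame = base frame: x ahead of the robot, y to its left, z up, the work surface at z = 0. Lengths are in m, angles in degrees, forces in N, time in s.
With the tool pointing down it reaches from about 0.35 to 0.875 m from the base axis. Payload 4.2 kg.
Tool frame: the origin (TCP) lies on the centre line of the jaws, within the pads' length; the fingertips stand arm.tip_extent ahead of it and the grasp point (between the pads) lies 2 mm behind it (arm.tip_extent is the distance from the TCP to the fingertips, in m); z points along the fingers, y is the direction in which the jaws open and shut (so a half turn about z gives the same grasp; the last joint's range is limited). The gripper opens to 87 mm and grips with 3 to 60 N. Pads are 19 mm wide; open, the fingers measure 117 mm over their backs; the gripper's body (75 mm by 190 mm) begins 51 mm behind the grasp point.
Start: joints at [-54.626, 22.042, 0.453, 0, -68.411, -14.817], TCP at [0.219, -0.585, 0.24] pointing down, gripper open.
Joint ranges: [-179.83, 179.83], [-69.29, 118.12], [-61.27, 80.66], [-181.25, 117.63], [-171.15, -9.14], [-177.46, 177.46]. Speed limits (degrees/s): [159.86, 159.86, 180, 180, 180, 180].

### API

Orientations are given as [roll, pitch, yaw] about the fixed x, y, z axes, in that order (R = Rz(yaw) Ry(pitch) Rx(roll)).
In Python, from rig import monitor, camera, workorder, arm gives the robot as it stands. The module is installed in compiled form; this text tells all that it offers.
- The arm moves only by the shell command python3 -m inch 'ROWS' [OPENING] [FORCE]. ROWS is JSON, a list of rows, each a list of 2 entries, a list of its own where there are three numbers: the shift along the world's x, y, z scaled (see below), then the turn about the world's z scaled (see below). In form: [[[tx, ty, tz], yaw], ...]. A call has 1 to 8 rows; each row shifts and turns the pose as measured when the row begins; what a row does not reach is not made up. The controller multiplies each number of a shift by 0.05 m and each number of a turn by 6 degrees. A row lasts 1/10 s, in which the tool goes at most 50 mm and 8.59 degrees, less where a joint would pass 70% of its speed; a pose out of reach is approached as far as the arm can. A call with a number of a shift or a turn outside -1 to 1 is refused whole. A call with a gripper value outside its range is refused whole. OPENING is the closure in counts, from 0 (fully open) to 255 (shut), set as the call begins (- or left out, the last holds). The fingers move at their own pace and stop on an object; FORCE is the grip in N (left out, the last holds). Time passes only in rows, so rows that do not move let the fingers close. It gives the time, the measured TCP pose, the force and the opening at its end, in the units of the state.
- monitor.get_state(): the state, without advancing time (a new reading comes with each control period).
- camera(name): name is "scene" or "top"; returns a dict with "img" (480x640x3 uint8, red, green, blue), "z_map" (480x640 float32, m along the optical axis (not along the pixel's ray), 0 where there is no reading), "fx", "fy", "cx", "cy" (pixels), "R" (3x3) and "t" (3): a world point X has camera coordinates R X + t. Camera axes: x right, y down, z forward; pixel columns grow to the right and rows downward; lengths in m; the calibration is good to about 2 mm. A picture is of the moment at which its call begins.
- workorder.sign_off(): hands the job in, once; it reports no verdict.
The state is a dict: "time_s": time; "joint_pos": joint angles; "dq": joint speeds; "joint_torque": joint torques, N m; "position": TCP position; "eef_rot": TCP orientation; "contact_force": force on the tool from outside, world axes, zero at the start; "torque": the same for the moment, N m; "gripper_width": finger opening in m.
Only numpy, scipy, OpenCV 4.12 (cv2) and the standard library are available. Lean on these libraries where they do the work, as an engineer would, in place of code of your own. Each camera call takes 0.05 s, during which the arm holds its last target. There are 200 camera calls.

## Working session

There is one attempt and no reset: what is moved stays moved. The work goes in short steps, Python scripts to look and compute and a shell command to move; the robot and the scene stay as the last step left them, time stands still between calls to the robot, and variables do not carry over. Pictures are saved under pics/ and viewed, about 8 in all and at most 12, crops included, and the job is handed in when it is done.

```bash
mkdir -p pics
cat > h.py <<'E'
import numpy as np, cv2
from rig import monitor, camera, workorder, arm
def shot(name,fn=None):
    c=camera(name)
    if fn: cv2.imwrite('pics/'+fn,cv2.cvtColor(c['img'],cv2.COLOR_RGB2BGR))
    np.savez('/tmp/'+name+'.npz',**c)
    return c
def load(name): return dict(np.load('/tmp/'+name+'.npz'))
def pt(c,u,v,z=None):
    R=np.array(c['R']);t=np.array(c['t'])
    d=np.array([(u-c['cx'])/c['fx'],(v-c['cy'])/c['fy'],1.0])
    C=-R.T@t; w=R.T@d
    if z is None: return C+w*float(c['z_map'][int(v),int(u)])
    return C+w*(z-C[2])/w[2]
def cloud(c):
    v,u=np.mgrid[0:480,0:640]; z=c['z_map']
    P=np.stack([(u-c['cx'])/c['fx']*z,(v-c['cy'])/c['fy']*z,z],-1)-np.array(c['t'])
    P=P@np.array(c['R']); P[z==0]=np.nan
    return P
E
python3 - <<'E'
from h import *
for n in ('scene','top'):
    c=shot(n,n+'0.png'); print(n,-np.array(c['R']).T@c['t'],c['fx'])
print(monitor.get_state(), arm.tip_extent)
E
```

```text
scene [0.09557951 0.99865121 0.60385089] 543.733241501488
top [0.33524542 0.20713746 0.99635074] 442.66872879688134
{'time_s': 0.1, 'joint_pos': array([-5.46263321e+01,  2.20874669e+01,  3.86760176e-01, -2.46433714e-02,
       -6.84118121e+01, -1.48160320e+01]), 'dq': array([ 0.05430805, -0.13276137,  0.10890328,  0.08071708,  0.02066427,
       -0.03002508]), 'joint_torque': array([ 1.09228470e-04, -3.91688633e+01,  1.87934607e+01,  4.23194960e+00,
        1.34689256e-02, -7.23866970e-05]), 'position': array([ 0.2192959 , -0.58471751,  0.23855321]), 'eef_rot': array([ 1.79885365e+02, -6.63776349e-03, -1.59451447e+02]), 'contact_force': array([ 0.11535828, -0.53006124,  0.59603594]), 'torque': array([ 0.06395606, -0.01497094, -0.02297523]), 'gripper_width': 0.08712946922999316} 0.017
```

View pics/scene0.png

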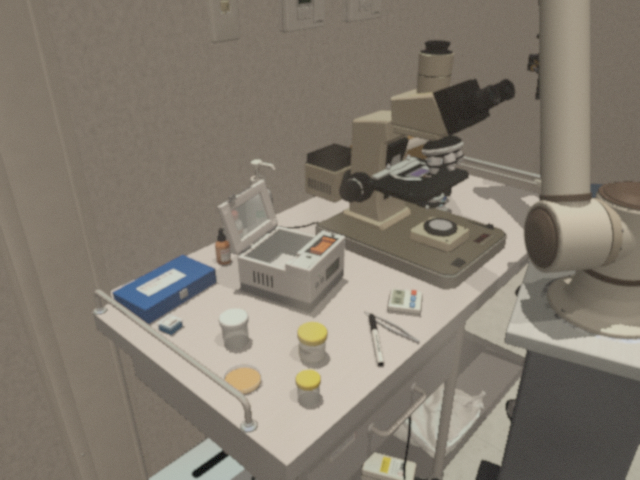

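View pics/top0.png

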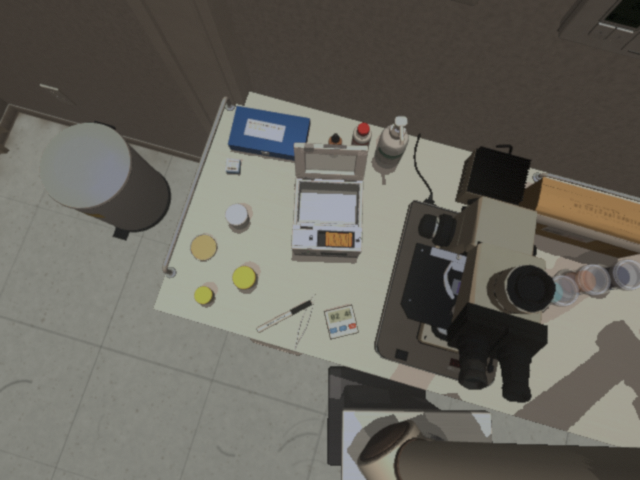

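Run:
```python
from h import *
for n in ('top','scene'):
    c=load(n); P=cloud(c); hsv=cv2.cvtColor(c['img'],cv2.COLOR_RGB2HSV)
    def blobs(m,lab,z):
        k,L,S,C=cv2.connectedComponentsWithStats(m.astype(np.uint8))
        for i in range(1,k):
            if S[i,4]>60:
                p=P[L==i]; print(n,lab,C[i].round(1),S[i,4],'ray',pt(c,*C[i],z).round(4),'depthmed',np.nanmedian(p,0).round(4),'zmax',np.nanpercentile(p[:,2],95).round(4))
    roi=np.zeros((480,640),bool)
    if n=='top': roi[80:340,160:400]=1
    else: roi[220:420,100:420]=1
    H,S_,V=hsv[...,0],hsv[...,1],hsv[...,2]
    blobs(roi&(H>20)&(H<35)&(S_>150)&(V>80),'yellow',.055)
    blobs(roi&(H>3)&(H<20)&(S_>130)&(V>80),'orange',.09)
    if n=='top':
        m=roi&(abs(P[...,2]-.055)<.006)
        blobs(m,'z55',.055)
        m=(roi&(abs(P[...,2]-.098)<.006)); blobs(m,'deck',.098)
        k,L,S,C=cv2.connectedComponentsWithStats(m.astype(np.uint8)); i=1+np.argmax(S[1:,4])
        q=P[L==i][:,:2].astype(np.float32); print('deck rect',cv2.minAreaRect(q), cv2.boxPoints(cv2.minAreaRect(q)))
        m=roi&(P[...,2]>.03)&(P[...,2]<.11); m[:,:285]=0; m[:150]=0;m[:,370:]=0
        q=P[m][:,:2].astype(np.float32);print('body rect',cv2.minAreaRect(q), cv2.boxPoints(cv2.minAreaRect(q)))
        m=roi&(P[...,2]>.115);m[:,:285]=0;m[:,370:]=0; q=P[m]; print('lid',len(q),np.nanpercentile(q,[1,50,99],axis=0).round(3))
        m=roi&(P[...,2]>.17);m[:,:285]=0;m[:,370:]=0; q=P[m]; print('lidtop',len(q),np.nanpercentile(q,[1,50,99],axis=0).round(3))
im=cv2.imread('pics/top0.png'); cv2.imwrite('pics/c1.png',cv2.resize(im[130:270,270:400],None,fx=4,fy=4,interpolation=2))
```

```text
top orange [338.5 239. ] 338 ray [0.5029 0.1745 0.09  ] depthmed [0.5028 0.1754 0.0909] zmax 0.0987
top z55 [200.   84.7] 116 ray [0.8644 0.497  0.055 ] depthmed [0.8656 0.4976 0.0546] zmax 0.0597
top z55 [237.3  90.2] 63 ray [0.8528 0.4106 0.055 ] depthmed [0.8479 0.406  0.0545] zmax 0.0599
top z55 [337.2  95.7] 324 ray [0.8448 0.1805 0.055 ] depthmed [0.8444 0.1787 0.0546] zmax 0.0603
top z55 [193.1 184.9] 804 ray [0.6244 0.4951 0.055 ] depthmed [0.6225 0.4966 0.052 ] zmax 0.0552
top z55 [329.  186.2] 98 ray [0.6277 0.1958 0.055 ] depthmed [0.6278 0.1946 0.0545] zmax 0.0603
top z55 [236.1 214.6] 405 ray [0.5591 0.3971 0.055 ] depthmed [0.5595 0.397  0.0543] zmax 0.0571
top z55 [243.6 277. ] 433 ray [0.4233 0.3737 0.055 ] depthmed [0.4234 0.3737 0.0545] zmax 0.0573
top deck [357.6  91.2] 235 ray [0.8334 0.1369 0.098 ] depthmed [0.8339 0.138  0.098 ] zmax 0.1033
top deck [329.3 175.9] 254 ray [0.6371 0.1959 0.098 ] depthmed [0.637  0.1956 0.0985] zmax 0.1035
top deck [324.9 237.8] 1338 ray [0.5034 0.2028 0.098 ] depthmed [0.504  0.2085 0.0981] zmax 0.1008
deck rect ((0.5043932795524597, 0.1994984745979309), (0.14590342342853546, 0.052914515137672424), 88.23113250732422) [[0.4756968  0.1273982 ]
 [0.5285861  0.12576485]
 [0.53308976 0.27159876]
 [0.48020047 0.2732321 ]]
body rect ((0.5973491668701172, 0.21109849214553833), (0.17536689341068268, 0.24146978557109833), 89.53179168701172) [[0.47590178 0.12440458]
 [0.71736354 0.12243137]
 [0.71879655 0.2977924 ]
 [0.4773348  0.29976562]]
lid 1993 [[0.643 0.119 0.116]
 [0.661 0.187 0.149]
 [0.843 0.267 0.192]]
lidtop 654 [[0.659 0.124 0.17 ]
 [0.665 0.196 0.18 ]
 [0.676 0.267 0.194]]
```

View pics/c1.png

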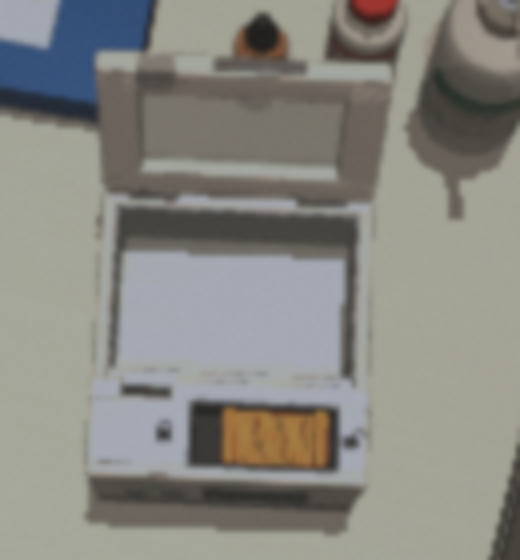

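Top crop: incubator with the lid open at the back, catch at its right (unlocked) end, and an empty chamber. The large yellow pot is at top-view pixel (244,277) → world (0.423, 0.374). The incubator origin is about (0.558, 0.198), yaw −1.8°. I'll rise first, then swing over the microscope.

```bash
python3 -m inch '[[[0,0,1],0],[[0,0,1],0],[[0,0,1],0],[[0,0,1],0],[[0,0,1],0],[[0,0,1],0],[[0,0,1],0],[[0,0,0],0]]' 0; python3 -m inch '[[[0.7,0.6,0],0],[[0.7,0.7,0],0],[[0.6,0.7,0],0],[[0.6,0.8,0],0],[[0.5,0.8,0],0],[[0.5,0.8,0],0],[[0.3,0.9,0],0],[[0.3,0.9,0],0]]'
```

```text
time_s: 0.9
position: [0.2148, -0.5772, 0.59]
eef_rot: [179.1, -0.1, -159.6]
contact_force: [-0.4, -0.1, 0.8]
gripper_width: 0.0866
time_s: 1.7
position: [0.4308, -0.2624, 0.579]
eef_rot: [178.3, -0.5, -160.2]
contact_force: [0.3, -0.2, 0.0]
gripper_width: 0.0869
```

```bash
python3 -m inch '[[[0.3,0.9,0],-0.5],[[0.2,0.95,0],-0.5],[[0.2,0.95,0],-0.5],[[0,1,0],-0.5],[[0,1,0],-0.5],[[0,1,0],-0.5],[[0,1,0],-0.5],[[-0.2,0.95,0],-0.2]]'; python3 -m inch '[[[-0.3,0.9,0],0],[[-0.3,0.9,0],0],[[-0.3,0.9,0],0],[[-0.3,0.9,0],0],[[-0.2,0.9,0],0],[[0,0.8,0],0],[[0,0,0],0]]'
```

```text
time_s: 2.5
position: [0.4558, 0.1316, 0.5703]
eef_rot: [178.2, -1.4, 176.8]
contact_force: [1.8, 0.4, -0.3]
gripper_width: 0.087
time_s: 3.2
position: [0.3776, 0.4129, 0.5618]
eef_rot: [178.7, -2.0, 177.3]
contact_force: [-0.2, 1.0, -1.4]
gripper_width: 0.087
```

```bash
python3 -m inch '[[[0.15,-0.15,-0.9],0],[[0.15,-0.15,-0.9],0],[[0.15,-0.15,-0.9],0],[[0.15,-0.15,-0.9],0],[[0.15,-0.1,-0.9],0],[[0.15,-0.1,-0.9],0],[[0,0,-0.9],0],[[0,0,-0.9],0]]'; python3 -m inch '[[[0,0,-0.4],0],[[0,0,0],0],[[0,0,0],0]]'; python3 -c "
from h import *
shot('top','t1.png')
im=shot('scene','s1.png')['img']
a=cv2.imread('pics/s1.png')[180:420,160:480];b=cv2.imread('pics/t1.png')[150:390,160:480]
cv2.imwrite('pics/m1.png',cv2.resize(np.vstack([a,b]),None,fx=1.25,fy=1.25))
s=monitor.get_state();print(s['position'],s['eef_rot'])"
```

```text
time_s: 4.0
position: [0.4229, 0.3671, 0.1925]
eef_rot: [178.2, -1.6, 177.3]
contact_force: [0.4, 0.8, -1.1]
gripper_width: 0.087
time_s: 4.3
position: [0.4198, 0.3605, 0.1643]
eef_rot: [179.0, -2.2, 177.1]
contact_force: [-0.1, -0.2, -0.0]
gripper_width: 0.0872
[0.42010245 0.36125744 0.16524749] [178.91989484  -2.12031285 177.14143736]
```

View pics/m1.png

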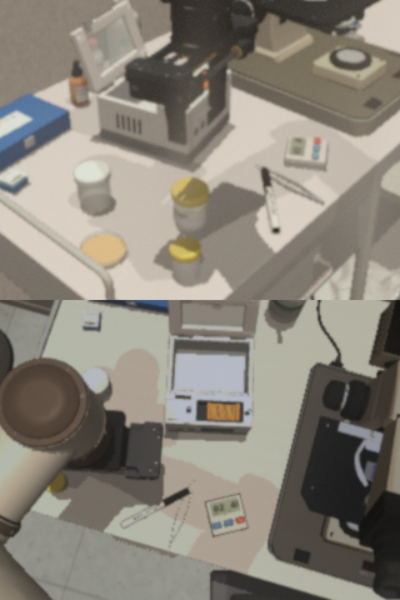

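Scene view (top half): the gripper is above and behind the yellow pot, with the body's long side along y. It is clear of the white pot. Descending.

```bash
python3 -m inch '[[[0.08,0.25,-0.4],0],[[0,0.05,-0.4],0],[[0,0,-0.4],0],[[0,0,-0.4],0],[[0,0,-0.3],0],[[0,0,0],0]]'
```

```text
time_s: 5.0
position: [0.4297, 0.384, 0.0807]
eef_rot: [177.6, -1.2, 177.3]
contact_force: [0.6, -0.3, -0.0]
gripper_width: 0.0872
```

```bash
python3 -m inch '[[[-0.06,-0.12,-0.2],0],[[-0.03,-0.04,-0.2],0],[[0,0,-0.2],0],[[0,0,-0.1],0],[[0,0,0],0],[[0,0,0],0]]'
```

```text
time_s: 5.6
position: [0.4268, 0.3779, 0.0479]
eef_rot: [177.2, -0.9, 177.4]
contact_force: [0.3, -0.6, -0.3]
gripper_width: 0.0873
```

```bash
python3 -m inch '[[[-0.07,-0.06,-0.07],0],[[0,-0.03,-0.03],0],[[0,0,0],0]]'; python3 -m inch '[[[0,0,0],0],[[0,0,0],0],[[0,0,0],0],[[0,0,0],0],[[0,0,0],0],[[0,0,0],0],[[0,0,0],0],[[0,0,0],0]]' 160 12
```

```text
time_s: 5.9
position: [0.4233, 0.3735, 0.0431]
eef_rot: [177.1, -0.8, 177.4]
contact_force: [-0.0, 0.6, -0.1]
gripper_width: 0.087
time_s: 6.7
position: [0.4237, 0.3739, 0.0437]
eef_rot: [177.0, -0.8, 177.4]
contact_force: [-0.1, 0.4, 0.2]
gripper_width: 0.0482
```

```bash
python3 -m inch '[[[0,0,0.3],0],[[0,0,0.5],0],[[0,0,0.5],0],[[0,0,0.5],0],[[0,0,0.5],0],[[0,0,0.5],0],[[0,0,0.3],0],[[0,0,0],0]]' 160 12; python3 -m inch '[[[0.3,-0.4,0],0.1],[[0.4,-0.5,0],0.1],[[0.4,-0.5,0],0],[[0.4,-0.5,0],0],[[0.4,-0.5,0],0],[[0.4,-0.5,0],0],[[0.3,-0.4,0],0],[[0,0,0],0]]'
```

```text
time_s: 7.5
position: [0.4217, 0.3712, 0.2024]
eef_rot: [177.3, -1.0, 177.3]
contact_force: [0.0, 0.1, -0.8]
gripper_width: 0.0481
time_s: 8.3
position: [0.5512, 0.1985, 0.1923]
eef_rot: [177.7, -1.7, 178.7]
contact_force: [0.3, -0.5, -0.7]
gripper_width: 0.0481
```

```bash
python3 -m inch '[[[0.2,0,-0.1],0],[[0.2,0,-0.2],0],[[0,0,-0.3],0],[[0,0,-0.3],0],[[0,0,-0.3],0],[[0,0,-0.1],0],[[0,0,0],0],[[0,0,0],0]]'; python3 -c "
from h import *
shot('top','t2.png')
im=shot('scene','s2.png')['img']
a=cv2.imread('pics/s2.png')[160:320,180:400];b=cv2.imread('pics/t2.png')[130:290,230:450]
cv2.imwrite('pics/m2.png',cv2.resize(np.vstack([a,b]),None,fx=1.8,fy=1.8))
s=monitor.get_state();print(s['position'],s['eef_rot'])"
```

```text
time_s: 9.1
position: [0.5713, 0.2026, 0.1168]
eef_rot: [177.9, -2.1, 179.0]
contact_force: [0.6, -1.1, -0.3]
gripper_width: 0.0483
[0.57153734 0.2024804  0.11733635] [177.81698984  -2.06592209 178.95237285]
```

View pics/m2.png

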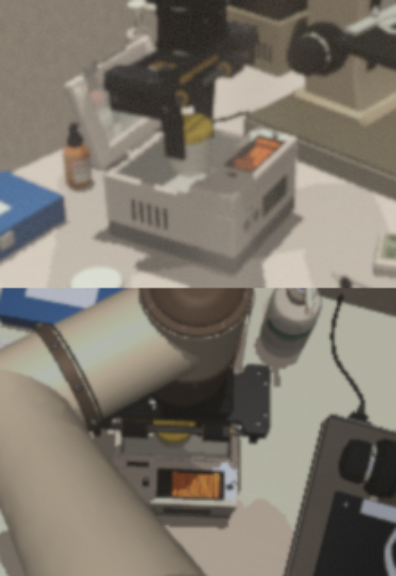

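The pot hangs over the chamber between the walls, and the lid is still open behind the gripper. Lowering.

```bash
python3 -m inch '[[[0,-0.04,-0.2],0],[[0,-0.02,-0.2],0],[[0,0,-0.2],0],[[0,0,-0.15],0],[[0,0,-0.05],0],[[0,0,0],0],[[0,0,0],0]]'
```

```text
time_s: 9.9
position: [0.5719, 0.1992, 0.0749]
eef_rot: [177.8, -2.0, 178.9]
contact_force: [-0.5, -0.2, -0.4]
gripper_width: 0.048
```

```bash
python3 -m inch '[[[0,0,-0.06],0],[[0,0,-0.06],0],[[0,0,-0.04],0],[[0,0,0],0],[[0,0,0],0]]'
```

```text
time_s: 10.4
position: [0.5732, 0.2, 0.0691]
eef_rot: [177.7, -1.7, 179.0]
contact_force: [0.2, 0.4, -0.2]
gripper_width: 0.0481
```

```bash
python3 -m inch '[[[0,0,-0.03],0],[[0,0,-0.02],0],[[0,0,0],0]]';  python3 -m inch '[[[0,0,0],0],[[0,0,0],0],[[0,0,0],0],[[0,0,0],0],[[0,0,0],0]]' 55
```

```text
time_s: 10.7
position: [0.5738, 0.2003, 0.069]
eef_rot: [177.6, -1.6, 179.1]
contact_force: [0.0, -0.3, -1.3]
gripper_width: 0.0481
time_s: 11.2
position: [0.5737, 0.2002, 0.0678]
eef_rot: [177.6, -1.7, 179.1]
contact_force: [0.5, -0.1, -0.6]
gripper_width: 0.0674
```

```bash
python3 -m inch '[[[0,0,0.3],0],[[0,0,0.6],0],[[0,0,0.8],0],[[0,0,0.8],0],[[0,0,0.8],0],[[0,0,0.6],0],[[0,0,0],0]]'; python3 -c "
from h import *
t=shot('top','t3.png')
s=shot('scene','s3.png')
P=cloud(s);
m=(abs(P[...,1]-.19)<.09)&(P[...,2]>.11)&(P[...,2]<.205)&(P[...,0]>.6)&(P[...,0]<.9)
q=P[m]
for z in np.arange(.11,.205,.01):
    r=q[abs(q[:,2]-z)<.005]
    if len(r): print(z.round(3),len(r),np.percentile(r[:,0],[2,50,98]).round(3),np.percentile(r[:,1],[2,98]).round(3))
a=cv2.imread('pics/s3.png')[160:320,180:400];b=cv2.imread('pics/t3.png')[100:260,230:450]
cv2.imwrite('pics/m3.png',cv2.resize(np.vstack([a,b]),None,fx=1.8,fy=1.8))
T=dict(np.load('/tmp/top.npz'));
"
```

```text
time_s: 11.9
position: [0.571, 0.1983, 0.2681]
eef_rot: [177.9, -1.9, 179.0]
contact_force: [0.7, 0.3, 0.3]
gripper_width: 0.0685
0.11 296 [0.642 0.829 0.872] [0.108 0.274]
0.12 604 [0.645 0.83  0.872] [0.11  0.274]
0.13 596 [0.649 0.829 0.872] [0.107 0.273]
0.14 618 [0.652 0.829 0.872] [0.108 0.274]
0.15 619 [0.656 0.829 0.872] [0.107 0.272]
0.16 541 [0.659 0.836 0.872] [0.108 0.275]
0.17 628 [0.662 0.829 0.872] [0.107 0.274]
0.18 606 [0.665 0.833 0.872] [0.108 0.276]
0.19 396 [0.664 0.849 0.873] [0.106 0.277]
0.2 351 [0.825 0.851 0.873] [0.105 0.276]
```

View pics/m3.png

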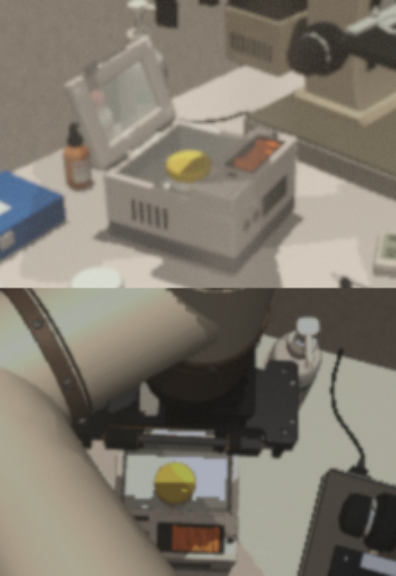

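The pot stands upright in the chamber. The lid is at about 1.9 rad, with its top edge outer face at x≈0.68, z≈0.19. Next I shut the fingers, go over the lid and hook it from behind.

```bash
python3 -m inch '[[[0.3,0,0.05],0],[[0.5,0,0.05],0],[[0.6,0,0.05],0],[[0.6,0,0.05],0],[[0.6,0,0.05],0],[[0.4,0,0],0],[[0,0,0],0],[[0,0,0],0]]' 255 10
```

```text
time_s: 12.8
position: [0.7178, 0.1961, 0.2568]
eef_rot: [178.6, -4.1, 178.9]
contact_force: [-1.2, 0.7, -0.4]
gripper_width: 0.0122
```

```bash
python3 -m inch '[[[0,0,-0.3],0],[[0.05,0,-0.3],0],[[0,0,-0.3],0],[[0,0,-0.3],0],[[0,0,-0.2],0],[[0,0,0],0],[[0,0,0],0]]'
```

```text
time_s: 13.5
position: [0.7142, 0.1964, 0.1805]
eef_rot: [178.8, -4.6, 179.1]
contact_force: [0.1, -0.2, -0.2]
gripper_width: 0.0002
```

```bash
python3 -m inch '[[[-0.3,0,0],0],[[-0.3,0,0],0],[[-0.3,0,0],0],[[-0.3,0,0],0],[[-0.3,0,0],0],[[0,0,0],0]]';python3 -m inch '[[[-0.3,0,0],0],[[-0.3,0,0],0],[[-0.3,0,0],0],[[-0.3,0,0],0],[[0,0,0],0]]'
```

```text
time_s: 14.1
position: [0.6429, 0.1976, 0.1888]
eef_rot: [178.4, -3.3, 179.2]
contact_force: [0.2, 0.7, -0.2]
gripper_width: 0.0003
time_s: 14.6
position: [0.5866, 0.1986, 0.1934]
eef_rot: [178.2, -2.7, 179.2]
contact_force: [0.4, 0.1, 0.5]
gripper_width: 0.0008
```

```bash
python3 -c "
from h import *
t=shot('top','t4.png')
s=shot('scene','s4.png')
a=cv2.imread('pics/s4.png')[160:320,180:400];b=cv2.imread('pics/t4.png')[100:260,230:450]
cv2.imwrite('pics/m4.png',cv2.resize(np.vstack([a,b]),None,fx=1.8,fy=1.8))
"
```

```text
(no output)
```

View pics/m4.png

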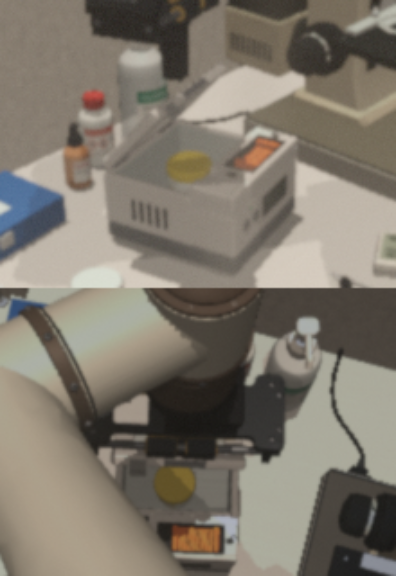

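The lid is past its balance and sinking at about 50°, and the pot is still upright. I'll wait and move above the deck meanwhile.

```bash
python3 -m inch '[[[0,0,0.3],0],[[-0.3,-0.1,0.1],0],[[-0.3,-0.2,0],0],[[-0.3,-0.2,0],0],[[-0.3,-0.1,0],0],[[-0.3,0,0],0],[[0,0,0],0],[[0,0,0],0]]'; python3 -m inch '[[[0,0,0],0],[[0,0,0],0],[[0,0,0],0],[[0,0,0],0],[[0,0,0],0],[[0,0,0],0],[[0,0,0],0],[[0,0,0],0]]';python3 -m inch '[[[0,0,0],0],[[0,0,0],0],[[0,0,0],0],[[0,0,0],0],[[0,0,0],0],[[0,0,0],0],[[0,0,0],0],[[0,0,0],0]]'; python3 -c "
from h import *
t=shot('top','t5.png')
s=shot('scene','s5.png')
P=cloud(s); hsv=cv2.cvtColor(s['img'],cv2.COLOR_RGB2HSV)
m=(hsv[...,0]>3)&(hsv[...,0]<18)&(hsv[...,1]>120)&(hsv[...,2]>80)
m[:,:290]=0;m[:,350:]=0;m[:220]=0;m[270:]=0
v,u=np.nonzero(m);q=P[m]; print(len(q),np.nanmedian(q,0),np.nanpercentile(q,[3,97],axis=0).round(4), pt(s,u.mean(),v.mean(),.093))
# lid height profile along x at y~.2
for x in np.arange(.48,.65,.015):
    r=P[(abs(P[...,0]-x)<.006)&(abs(P[...,1]-.235)<.02)&(P[...,2]<.16)&(P[...,2]>.02)]
    if len(r): print(x.round(3),len(r),np.median(r[:,2]).round(4))
a=cv2.imread('pics/s5.png')[160:320,180:400];b=cv2.imread('pics/t5.png')[100:260,230:450]
cv2.imwrite('pics/m5.png',cv2.resize(np.vstack([a,b]),None,fx=1.8,fy=1.8))
"
```

```text
time_s: 15.5
position: [0.5196, 0.1686, 0.2143]
eef_rot: [178.2, -2.3, 179.0]
contact_force: [0.3, 0.6, 0.3]
gripper_width: 0.0004
time_s: 16.3
position: [0.5225, 0.1691, 0.2135]
eef_rot: [178.2, -2.3, 179.0]
contact_force: [0.5, -0.0, -0.4]
gripper_width: 0.0006
time_s: 17.1
position: [0.5224, 0.1691, 0.2137]
eef_rot: [178.2, -2.3, 179.0]
contact_force: [0.9, 0.8, 0.3]
gripper_width: 0.0003
7 [0.49813431 0.15611581 0.0950737 ] [[0.4943 0.1523 0.0921]
 [0.5032 0.1567 0.0968]] [0.49950825 0.15245112 0.093     ]
0.48 401 0.064
0.495 65 0.098
0.51 63 0.0982
0.525 43 0.0981
0.54 95 0.0978
0.555 52 0.0965
0.57 60 0.0951
0.585 60 0.0953
0.6 61 0.0952
0.615 73 0.0973
0.63 38 0.0981
0.645 1 0.0904
```

View pics/m5.png

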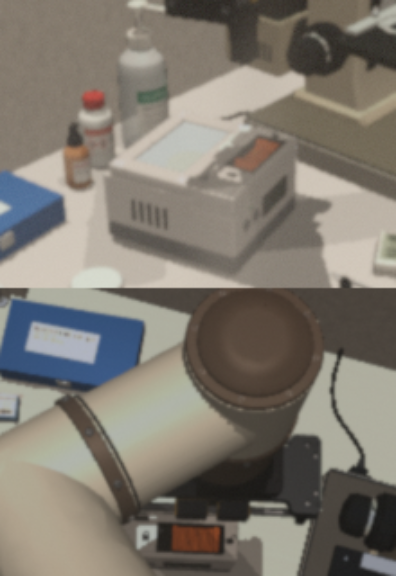

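Lid is shut: flat at 0.098 from deck to hinge. Catch still at its right-hand end. Descending over the dish.

```bash
python3 -m inch '[[[-0.2,0.05,-0.3],0],[[-0.15,0.05,-0.3],0],[[0,0,-0.3],0],[[0,0,-0.3],0],[[0,0,-0.3],0],[[0,0,-0.1],0],[[0,0,0],0],[[0,0,0],0]]'
```

```text
time_s: 18.0
position: [0.5054, 0.1748, 0.1328]
eef_rot: [178.1, -2.0, 179.0]
contact_force: [0.2, -0.1, -0.0]
gripper_width: 0.0004
```

```bash
python3 -m inch '[[[-0.05,-0.02,-0.12],0],[[0,0,-0.12],0],[[0,0,-0.12],0],[[0,0,-0.06],0],[[0,0,0],0],[[0,0,0],0]]'
```

```text
time_s: 18.6
position: [0.5037, 0.1742, 0.1119]
eef_rot: [178.0, -1.8, 179.0]
contact_force: [0.1, 0.5, 0.2]
gripper_width: 0.0002
```

```bash
python3 -m inch '[[[-0.02,0,-0.05],0],[[0,0,-0.03],0],[[0,0,0],0],[[0,0,0],0]]'
```

```text
time_s: 19.0
position: [0.5029, 0.1743, 0.1079]
eef_rot: [177.9, -1.8, 179.0]
contact_force: [-0.5, 0.0, -0.1]
gripper_width: 0.0005
```

```bash
python3 -m inch '[[[0,0.1,0],0],[[0,0.1,0],0],[[0,0.1,0],0],[[0,0.1,0],0],[[0,0,0],0]]'; python3 -m inch '[[[0,0.1,0],0],[[0,0.1,0],0],[[0,0.1,0],0],[[0,0,0],0]]'
```

```text
time_s: 19.5
position: [0.5031, 0.1955, 0.1081]
eef_rot: [178.0, -1.8, 179.0]
contact_force: [0.8, -0.1, 0.1]
gripper_width: 0.0003
time_s: 19.9
position: [0.5032, 0.2013, 0.1081]
eef_rot: [179.2, -2.1, 179.1]
contact_force: [0.6, 1.0, -0.7]
gripper_width: 0.0006
```

```bash
python3 -m inch '[[[0,0.15,0],0],[[0,0.15,0],0],[[0,0.1,0],0]]'; python3 -m inch '[[[0,-0.15,0],0],[[0,-0.05,0.1],0],[[0,0,0.3],0],[[0,0,0.6],0],[[0,0,0.8],0],[[-0.1,0.8,0.6],0],[[-0.1,0.8,0.6],0],[[0,0,0],0]]'; python3 -c "
from h import *
t=shot('top','t6.png')
s=shot('scene','s6.png')
for n,c in(('top',t),('scene',s)):
    hsv=cv2.cvtColor(c['img'],cv2.COLOR_RGB2HSV)
    m=(hsv[...,0]>3)&(hsv[...,0]<20)&(hsv[...,1]>120)&(hsv[...,2]>70)
    P=cloud(c); m&=(abs(P[...,0]-.503)<.04)&(abs(P[...,1]-.19)<.07)&(P[...,2]<.11)&(P[...,2]>.08)
    print(n,m.sum(), np.nanmean(P[m],0) if m.any() else '',np.nanpercentile(P[m],[2,98],axis=0) if m.any() else '')
a=cv2.imread('pics/s6.png')[160:320,180:400];b=cv2.imread('pics/t6.png')[130:290,230:450]
cv2.imwrite('pics/m6.png',cv2.resize(np.vstack([a,b]),None,fx=1.8,fy=1.8))
"
```

```text
time_s: 20.2
position: [0.5029, 0.2029, 0.1082]
eef_rot: [-178.7, -2.7, 179.1]
contact_force: [5.6, -13.3, 2.6]
gripper_width: 0.0005
time_s: 21.0
position: [0.4904, 0.2777, 0.2647]
eef_rot: [-179.3, -2.7, 179.0]
contact_force: [1.1, -0.1, -0.3]
gripper_width: 0.0002
top 203 [0.49843895 0.18646027 0.09231561] [[0.48960787 0.16328256 0.08675205]
 [0.51436121 0.21688419 0.09939047]]
scene 93 [0.50563828 0.18114751 0.09145046] [[0.49416733 0.16624225 0.08767561]
 [0.51573402 0.19976438 0.09875701]]
```

View pics/m6.png

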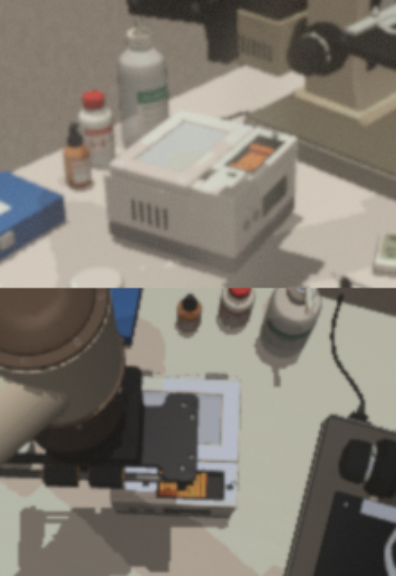

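The catch now spans y 0.163–0.217 (centre 0.190, about 18 mm from unlocked), with the dark gap at the unlocked end. It stopped hard at 13 N. The lid is shut and the arm is clear.

```bash
python3 -c "
from h import *
s=load('scene');P=cloud(s)
m=(abs(P[...,0]-.5595)<.03)&(abs(P[...,1]-.397)<.03)&(P[...,2]>.05)&(P[...,2]<.06);print(m.sum(),np.nanmedian(P[m],0))
r=P[(abs(P[...,0]-.545)<.01)&(abs(P[...,1]-.235)<.03)&(P[...,2]<.14)];print(np.median(r[:,2]))
print(workorder.sign_off())"
```

```text
440 [0.5594893  0.40451092 0.05445151]
0.09775904390134191
the job is handed in; nothing more can be done
None
```

The job is done and handed in at about 21 s of the 66 s allowed; the sign-off reports no verdict. I stood the larger yellow-capped pot in the chamber, tipped the lid forward from behind so it sank shut, and slid the orange catch to the closed-padlock end.

What the last checks showed:
- **Pot:** the pictures after release and while the lid was falling show it upright inside the chamber. I could not see it once the lid was shut.
- **Lid:** its surface near the free edge measured 97.8 mm high, level with the 98 mm deck, so it is shut.
- **Catch:** its centre is at y ≈ 0.190 m, about 18 mm from where I worked out the unlocked position to be. It stopped firmly against a 13 N push. The scene camera alone gave a shorter extent (to 0.200 m instead of 0.217 m), from a partial patch of orange, so I relied on the top view.
- **White pot:** its top measured (0.559, 0.405) m, against (0.559, 0.397) m at the start. The 8 mm difference is probably because the last reading came from the side camera and the first from the top one; the arm never went near it.
- **Arm:** it is clear of everything.

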